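# Take the heat filter out of the bench light source and present it for cleaning

### The job

Free the clamped cover of the bench light source: push the toggle clamp's handle back over centre, away from the cover, and swing the cover right open so that it stays back. Then draw the heat filter's holder straight up out of its slot by its grip tab, keeping your fingers off the glass, and hold it over the middle of the lens tissue pack, upright, its lower edge about ten centimetres up and its glass facing the front of the bench, so that I can wipe it. Finish while still holding it there, leave the cover and the clamp open, and do not bump the microscope or push the other things about.

Things in the scene. Friction and masses are not known exactly. Their poses are not given: they have to be found in the camera images.
- light_source: Fixed bench light source, a white box 130 deep (x) x 200 wide (y) x 90 mm high, black front panel; origin under its centre on the bench, x points from front panel to back, y to its left, z up; turned up to 15 degrees. On its top (deck, z 90 mm): at left the grey cover over the filter slot, at right a steel toggle clamp. Its dimmer, socket and switch do not move.
- cover (a joint): Hinge of the cover, rad: 0 shut, 2.0 fully open on its stop, leaning back behind the box. Grey sheet-metal hood, no floor, 100 mm deep, 84 wide, 40 above the deck, 0.22 kg, hinged along its rear edge, no spring: below about 1.1 rad it falls shut, beyond 1.25 it falls open by itself and stays. While the clamp is shut it holds the cover's side lug down: no lifting.
- cover_hinge (a point): Point on the hinge line of the cover at mid-width, 58 mm behind, 50 mm left of and 94 mm above the light source's origin; does not move. The hinge line runs along the light source's y.
- cover_grip (a point): Centre of the cover's grip bow: round steel bar 9 mm thick, 54 mm long along the light source's y, on two legs sloping up and forward from the cover's front. Shut: 122 mm in front of and 62 mm above the hinge line (22 mm before the cover's front, 26 mm above its top); free round about but for the legs at its ends. Moves on a circle of 137 mm radius about the hinge line.
- clamp_arm (a joint): Swing of the toggle clamp's hold-down arm, rad: 0 down on the cover's lug, locked over centre; 1.3 standing up, fully open. The arm cannot be lifted directly: pushing the linked black-gripped handle over raises it. The handle stands nearly upright when shut and swings to the light source's right (-y) through about 110 degrees; first a few N to pass centre, then easy; it stays open.
- clamp_tip (a point): Upper end of the clamp's handle (round bar, black grip 16 mm thick, 46 mm long below this end). Shut: 0 mm in x, 23 mm right of the light source's origin, 207 mm above the bench, leaning 10 degrees toward the cover. Fully open: 135 mm right, 108 mm above the bench. Beside it, over the cover, space is free down to 132 mm above the bench while the cover is shut.
- filter_holder: Loose, 0.11 kg, hidden under the cover: aluminium plate 50 wide (y) x 62 high (z) x 8 mm thick (x) with a green glass 36 mm across, centred 34 mm up; on top a grip tab 30 wide (y) x 32 high x 10 thick (x). Origin: centre of its lower edge; x through the glass. In its slot (1.5 mm play): 3 mm behind, 50 left of the light source's origin, 64 mm deep; the tab stands 30 mm over the deck.
- filter_tab (a point): Point in the middle of the grip tab, 20 mm above the plate's upper edge and 12 mm below the tab's top; in the slot it lies 18 mm above the deck.
- filter_glass (a point): Centre of the filter glass, 34 mm above the holder's lower edge.
- lens_tissue: Green booklet of lens tissue, 66 x 105 x 10 mm, flat on the bench in the space left of the microscope; origin under its centre.
- bench_front (a point): Point on the bench's front edge (the side of the robot), straight ahead of the robot; its x axis points straight back from the front edge, square to it. For the bearing of the bench only.
- compound_microscope: Upright microscope, fixed, between the light source and the lens tissue, about 418 deep x 215 wide x 437 mm high; origin under it on the bench, standing about 0.55 m ahead of the robot; its stage and head begin about 0.48 m ahead of the robot, so carry things past in front of it.
- lens_blower: Black rubber bulb blower, 46 mm thick, 95 mm high, standing behind the lens tissue; bystander.
- loupe: Folding loupe, 27 x 44 x 15 mm, flat, right of the lens tissue; bystander.
- coverslip_box: Small pale grey box, 30 x 30 x 17 mm, behind the lens tissue; bystander.
- objective_canister: Screw-top canister, 38 mm thick, 57 mm high, standing right of the light source; bystander.
- forceps: Fine steel forceps lying flat in front of the light source, 115 mm long; bystander.
- marker_pen: White marker pen, 106 mm long, lying flat in front of the microscope; bystander.

How it is judged:
By the outcome, as a careful person would: the job done as asked, in the order asked, and still so for the second after the job is handed in, while the arm keeps its last pose, push and grip.
It also fails if it takes over 66 s, if anything falls off the work surface, if the arm or the gripper's body presses on something with over 40 N, if the wrist force passes 120 N, or if a joint passes its speed limit or range.

### The arm

A 6-joint arm with a two-finger parallel gripper is mounted at the origin on a cart in front of the work surface, level with it; the furniture and walls round the work are solid. World frame = base frame: x ahead of the robot, y to its left, z up, the work surface at z = 0. Lengths are in m, angles in degrees, forces in N, time in s.
With the tool pointing down it reaches from about 0.225 to 0.875 m from the base axis. Payload 3.4 kg.
Tool frame: the origin (TCP) lies on the centre line of the jaws, within the pads' length; the fingertips stand 25 mm ahead of it and the grasp point (between the pads) lies 6 mm ahead of it (r.tips_ahead is the distance from the TCP to the fingertips, in m); z points along the fingers, y is the direction in which the jaws open and shut (so a half turn about z gives the same grasp; the last joint's range is limited). The gripper opens to 85 mm and grips with 20 to 120 N. Pads are 22 mm wide; open, the fingers measure 114 mm over their backs; the gripper's body (76 mm by 85 mm) begins 54 mm behind the grasp point. The pads swing forward as they close: fully open they stand 13 mm farther back than shut.
Start: joints at [-81.818, 15.808, 86.224, -0, 77.962, -6.933], TCP at [0.15, -0.555, 0.256] pointing down, gripper open.
Joint ranges: [-165.64, 165.64], [-43.16, 119.46], [12.63, 154.43], [-67.54, 247.53], [6.08, 155.33], [-154.97, 154.97]. Speed limits (degrees/s): [147.25, 147.25, 180, 180, 180, 180].

### API

Orientations are given as [roll, pitch, yaw] about the fixed x, y, z axes, in that order (R = Rz(yaw) Ry(pitch) Rx(roll)).
In Python, from rig import r, optics gives the robot as it stands.
- The arm moves only by the shell command python3 -m inch 'ROWS'. ROWS is JSON, a list of rows, each an object of numbers: "jaw": the closure, from 0 (fully open) to 1 (shut); "x", "y", "z": the shift along the world's x, y, z in mm; "spin": the turn about the world's z in rad. A call has exactly 8 rows; each row shifts and turns the pose as measured when the row begins; what a row does not reach is not made up. A row lasts 1/12 s, in which the tool goes at most 41.7 mm and 7.16 degrees, less where a joint would pass 70% of its speed; a pose out of reach is approached as far as the arm can. A call is refused whole if a number of a shift passes 41.7 or a number of a turn 0.125, either way. A call with a gripper value outside its range is refused whole. The fingers move at their own pace and stop on an object; the grip force is fixed at half the most. Time passes only in rows, so rows that do not move let the fingers close, or fill a call up. It gives the time, the measured TCP pose, the force and the opening at its end, in the units of the state.
- r.get_obs(): the state, without advancing time (a new reading comes with each control period).
- optics.read_camera(name): name is "side" or "top"; returns the picture (480x640x3 uint8, blue, green, red); there is no depth.
- optics.get_calibration(name): a dict with "vertical_fov" (degrees; the focal length in pixels is half the picture's height over the tangent of half this angle, whatever the lens; pixels are square), "cx", "cy" (the principal point, pixels), "position" and "orientation" of the camera in the world. Camera axes: x right, y down, z forward; pixel columns grow to the right and rows downward; lengths in m; the calibration is good to about 2 mm. A picture is of the moment at which its call begins. get_calibration takes no time and is no camera call.
- r.sign_off(): hands the job in, once; it reports no verdict.
The state is a dict: "t": time; "q": joint angles; "joint_vel": joint speeds; "effort": joint torques, N m; "position": TCP position; "tool_rot": TCP orientation; "force": force on the tool from outside, world axes, zero at the start; "torque": the same for the moment, N m; "finger_gap": finger opening in m.
Only numpy, scipy, OpenCV 4.12 (cv2) and the standard library are available. Lean on these libraries where they do the work, as an engineer would, in place of code of your own. Each camera call takes 0.05 s, during which the arm holds its last target.

## Working session

There is one attempt and no reset: what is moved stays moved. The work goes in short steps, Python scripts to look and compute and a shell command to move; the robot and the scene stay as the last step left them, time stands still between calls to the robot, and variables do not carry over. Pictures are saved under pics/ and viewed, and the job is handed in when it is done.

```bash
ls; mkdir -p pics; python3 - <<'E'
from rig import r, optics
import cv2
for n in("side","top"):
    c=optics.get_calibration(n);print(n,c)
    cv2.imwrite(f"pics/{n}0.png",optics.read_camera(n))
print(r.get_obs())
E
```

```text
pics
side {'vertical_fov': 43.11692725299078, 'cx': 322.15060778074934, 'cy': 244.76729398512583, 'position': array([ 0.30960973, -1.14851472,  1.13296961]), 'orientation': array([-132.09762558,   -1.14106934,   -7.6384541 ])}
top {'vertical_fov': 45.2060528742333, 'cx': 323.18845785550633, 'cy': 231.93926158918768, 'position': array([ 0.33195958, -0.05821447,  1.48447017]), 'orientation': array([-173.77293287,    0.21041169,  -89.99233732])}
{'t': 0.1, 'q': array([-8.18175541e+01,  1.58451634e+01,  8.62874604e+01, -5.79967212e-04,
        7.79615077e+01, -6.93188241e+00]), 'joint_vel': array([ 0.02870312, -0.07534081, -0.20567118,  0.03169188, -0.01014034,
        0.07247787]), 'effort': array([ 1.13513222e-03, -4.17699158e+01, -2.46404207e+01, -1.33644426e-04,
        5.77816623e-03,  3.88208804e-06]), 'position': array([ 0.14986908, -0.55469087,  0.2555181 ]), 'tool_rot': array([-1.79906488e+02, -1.07977820e-02,  1.51144409e+01]), 'force': array([ 0.15971147, -0.78888661, -0.32157774]), 'torque': array([-0.03184437, -0.01562326, -0.04899251]), 'finger_gap': 0.0850326582254932}
```

View pics/side0.png

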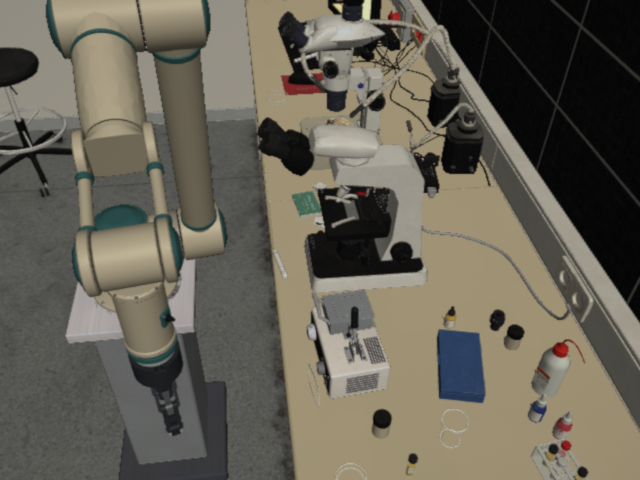

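View pics/top0.png

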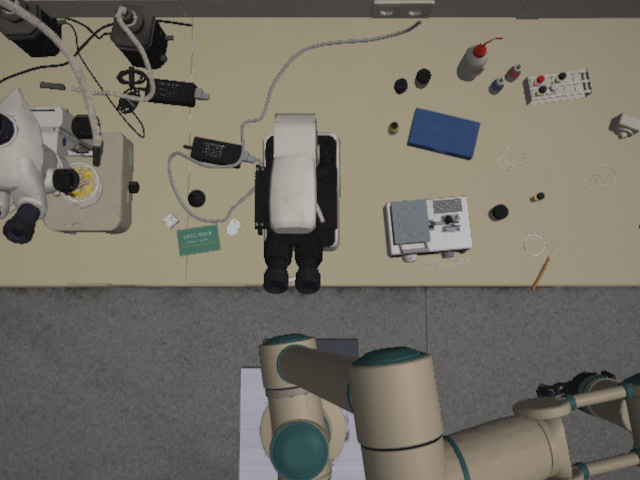

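The side view shows the light source near (350,345) with its clamp near (355,325). In the top view it is near (428,226), and the green tissue is near (198,239). I'll zoom in on these next.

```bash
cat > h.py <<'E'
import numpy as np, cv2
from scipy.spatial.transform import Rotation as R
from rig import r, optics
def cal(n):
    c=optics.get_calibration(n);f=240/np.tan(np.radians(c['vertical_fov']/2))
    return np.array(c['position']),R.from_euler('xyz',c['orientation'],degrees=True).as_matrix(),f,c['cx'],c['cy']
def ray(n,u,v):
    p,M,f,cx,cy=cal(n);d=M@np.array([(u-cx)/f,(v-cy)/f,1.]);return p,d/np.linalg.norm(d)
def onz(n,u,v,z):
    p,d=ray(n,u,v);return p+d*(z-p[2])/d[2]
def tri(a,b):
    p,d=ray('side',*a);q,e=ray('top',*b)
    s=np.linalg.lstsq(np.c_[d,-e],q-p,rcond=None)[0];A=p+s[0]*d;B=q+s[1]*e
    return (A+B)/2,np.linalg.norm(A-B)
def proj(n,P):
    p,M,f,cx,cy=cal(n);c=M.T@(np.array(P)-p);return np.array([cx+f*c[0]/c[2],cy+f*c[1]/c[2]])
def crop(n,u0,v0,w,h,s,out,img=None):
    img=optics.read_camera(n) if img is None else img
    cv2.imwrite('pics/'+out,cv2.resize(img[v0:v0+h,u0:u0+w],None,fx=s,fy=s,interpolation=cv2.INTER_CUBIC))
E
python3 - <<'E'
from h import *
s=cv2.imread('pics/side0.png');t=cv2.imread('pics/top0.png')
crop('side',290,270,120,140,4,'s1.png',s)
crop('top',370,180,120,90,6,'t1.png',t)
m=cv2.inRange(cv2.cvtColor(t,cv2.COLOR_BGR2HSV),(70,80,60),(95,255,200));m[:, 240:]=0
c=max(cv2.findContours(m,0,2)[0],key=cv2.contourArea);b=cv2.minAreaRect(c);print(b,onz('top',*b[0],.01))
for p in cv2.boxPoints(b):print(onz('top',*p,.01))
for u,v in((10,287),(600,287)):print(onz('top',u,v,0))
E
```

```text
((197.7225341796875, 239.69650268554688), (24.101064682006836, 39.3828125), 81.25383758544922) [0.47286568 0.26982129 0.01      ]
[0.49594743 0.32526736 0.01      ]
[0.51145436 0.22524784 0.01      ]
[0.44986789 0.21457694 0.01      ]
[0.43448526 0.31415408 0.01      ]
[0.35187222 0.7517505  0.        ]
[ 0.35199977 -0.76117082  0.        ]
```

View pics/s1.png

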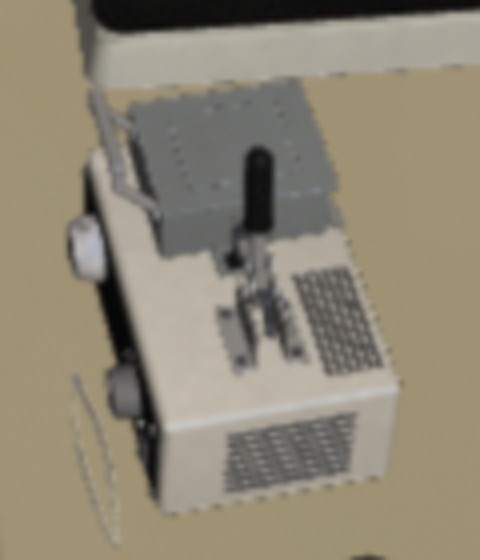

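View pics/t1.png

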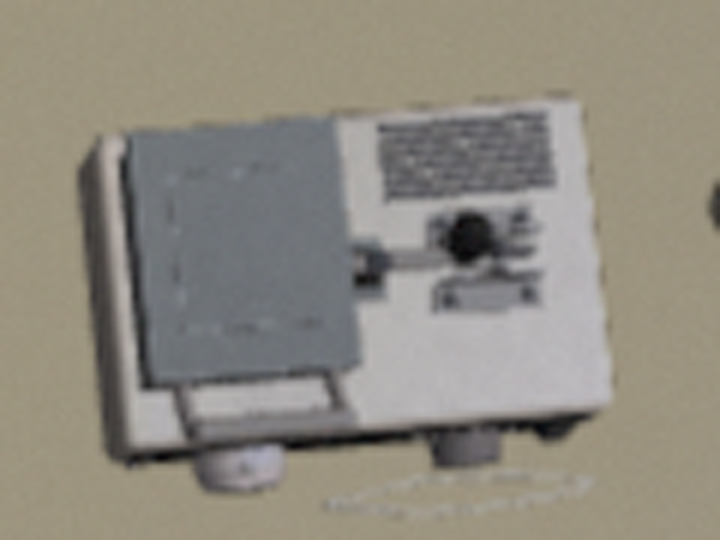

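```bash
python3 - <<'E'
from h import *
f=lambda u,v,s,u0,v0:((u+.5)/s-.5+u0,(v+.5)/s-.5+v0)
T=lambda u,v:f(u,v,6,370,180); S=lambda u,v:f(u,v,4,290,270)
P=[onz('top',*T(*p),.09)[:2] for p in((100,133),(578,95),(610,405),(125,450))]
P=np.array(P);print(P)
L=P[0]-P[1];L2=P[3]-P[2];Bk=P[0]-P[3];B2=P[1]-P[2]
for v in(L,L2,Bk,B2):print(np.linalg.norm(v),np.degrees(np.arctan2(v[1],v[0])))
print('side corners', [onz('side',*S(*p),.09) for p in((95,158),(170,428),(393,382))])
c=P.mean(0)
print('c',c,'tip',tri(S(258,155),T(467,237)))
# grip triangulate: bar ends
print(tri(S(95,95),T(195,430)),tri(S(122,190),T(345,418)))
E
```

```text
[[ 0.558364   -0.20733256]
 [ 0.57395942 -0.40246327]
 [ 0.44709035 -0.41199294]
 [ 0.42890377 -0.21590164]]
0.1957529297200603 94.56953292052508
0.19693285522838377 95.29876591815034
0.12974352635580086 3.7869308575951752
0.12722647843262846 4.295661772910482
side corners [array([ 0.43442888, -0.22274999,  0.09      ]), array([ 0.45014315, -0.4119956 ,  0.09      ]), array([ 0.5710521 , -0.39711691,  0.09      ])]
c [ 0.50207938 -0.3094226 ] tip (array([ 0.5022083 , -0.33167468,  0.20406961]), np.float64(0.003325930581815568))
(array([ 0.43209772, -0.23544832,  0.15609796]), np.float64(0.00017002894374683667)) (array([ 0.43853718, -0.29535962,  0.14427863]), np.float64(0.0019430938681180528))
```

Estimated light source: origin about (0.503,-0.309), yaw about 4.7°. The triangulated clamp tip and grip bow match that within a few mm. I'll move above the cover, beside the handle.

```bash
python3 -c "
from h import *
print(r.tips_ahead)
for z in(.3,.4,.437):print([onz('top',*p,z) for p in((285,290),(265,200),(322,290),(340,200))])
print([onz('top',*p,0.03) for p in((340,137),(340,250),(258,250))])
print(tri((268,135),(277,280)),tri((290,165),(308,282)))
"
python3 -m inch '[{"jaw":1,"x":22,"y":18,"z":10,"spin":0.12},{"jaw":1,"x":25,"y":20,"z":8,"spin":0.12},{"jaw":1,"x":25,"y":20,"z":8,"spin":0.12},{"jaw":1,"x":25,"y":20,"z":8,"spin":0.12},{"jaw":1,"x":25,"y":20,"z":8,"spin":0.12},{"jaw":1,"x":25,"y":20,"z":4,"spin":0.12},{"jaw":1,"x":25,"y":20,"z":4,"spin":0.12},{"jaw":1,"x":25,"y":20,"z":0,"spin":0.12}]'
```

```text
0.025
[array([0.34178808, 0.02422904, 0.3       ]), array([0.52806836, 0.06720778, 0.3       ]), array([ 0.34179589, -0.05143358,  0.3       ]), array([ 0.5279944 , -0.08879361,  0.3       ])]
[array([0.3409583 , 0.01726867, 0.4       ]), array([0.51151169, 0.05661889, 0.4       ]), array([ 0.34096545, -0.05200607,  0.4       ]), array([ 0.51144398, -0.08621194,  0.4       ])]
[array([0.34065128, 0.01469333, 0.437     ]), array([0.50538573, 0.052701  , 0.437     ]), array([ 0.34065819, -0.05221788,  0.437     ]), array([ 0.50532032, -0.08525672,  0.437     ])]
[array([ 0.73744609, -0.09626323,  0.03      ]), array([ 0.44470124, -0.09537646,  0.03      ]), array([0.44473256, 0.11209798, 0.03      ])]
(array([0.35984436, 0.03247519, 0.39922788]), np.float64(0.00040601977437562155)) (array([ 0.38006279, -0.02603249,  0.35579064]), np.float64(0.04650382718865995))
t: 0.77
position: [0.3475, -0.3925, 0.3022]
tool_rot: [-179.5, 0.1, 71.9]
force: [0.8, -0.9, 0.9]
finger_gap: 0.0
```

```bash
python3 -m inch '[{"jaw":1,"x":30,"y":22,"z":0,"spin":0.1},{"jaw":1,"x":30,"y":22,"z":0,"spin":0.1},{"jaw":1,"x":30,"y":22,"z":0,"spin":0.1},{"jaw":1,"x":30,"y":22,"z":0,"spin":0.1},{"jaw":1,"x":26,"y":22,"z":0,"spin":0},{"jaw":1,"x":10,"y":5,"z":-15},{"jaw":1,"x":0,"y":0,"z":-20},{"jaw":1}]'
```

```text
invalid input
```

```bash
python3 -m inch '[{"jaw":1,"x":30,"y":22,"z":0,"spin":0.1},{"jaw":1,"x":30,"y":22,"z":0,"spin":0.1},{"jaw":1,"x":30,"y":22,"z":0,"spin":0.1},{"jaw":1,"x":30,"y":22,"z":0,"spin":0.1},{"jaw":1,"x":26,"y":22,"z":0,"spin":0},{"jaw":1,"x":10,"y":5,"z":-15,"spin":0},{"jaw":1,"x":0,"y":0,"z":-20,"spin":0},{"jaw":1,"x":0,"y":0,"z":0,"spin":0}]'; python3 -c "
from h import *
crop('side',270,230,160,150,4,'s2.png');crop('top',350,150,140,120,5,'t2.png')"
```

```text
t: 1.43
position: [0.5152, -0.2636, 0.2646]
tool_rot: [-179.6, -0.1, 96.7]
force: [-1.5, 0.9, -0.3]
finger_gap: -0.0
```

View pics/s2.png

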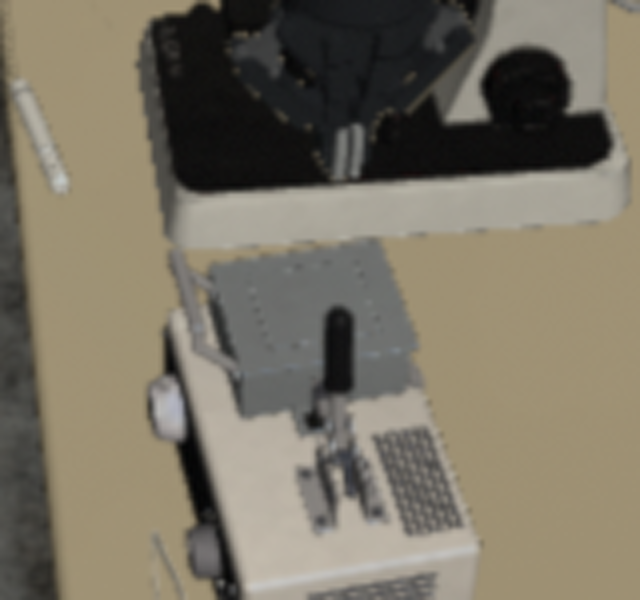

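```bash
python3 -m inch '[{"jaw":1,"x":-7,"y":-10,"z":-20,"spin":-0.03},{"jaw":1,"x":-5,"y":-10,"z":-20,"spin":0},{"jaw":1,"x":0,"y":-4,"z":-20,"spin":0},{"jaw":1,"x":0,"y":0,"z":-10,"spin":0},{"jaw":1,"x":0,"y":0,"z":0,"spin":0},{"jaw":1,"x":0,"y":-10,"z":0,"spin":0},{"jaw":1,"x":0,"y":-10,"z":0,"spin":0},{"jaw":1,"x":0,"y":0,"z":0,"spin":0}]'; python3 -c "
from h import *
crop('side',270,230,160,150,4,'s3.png');crop('top',350,150,140,120,5,'t3.png')"
```

```text
t: 2.2
position: [0.5043, -0.318, 0.2065]
tool_rot: [179.5, 0.8, 94.6]
force: [0.4, 0.2, 0.4]
finger_gap: 0.0
```

View pics/s3.png

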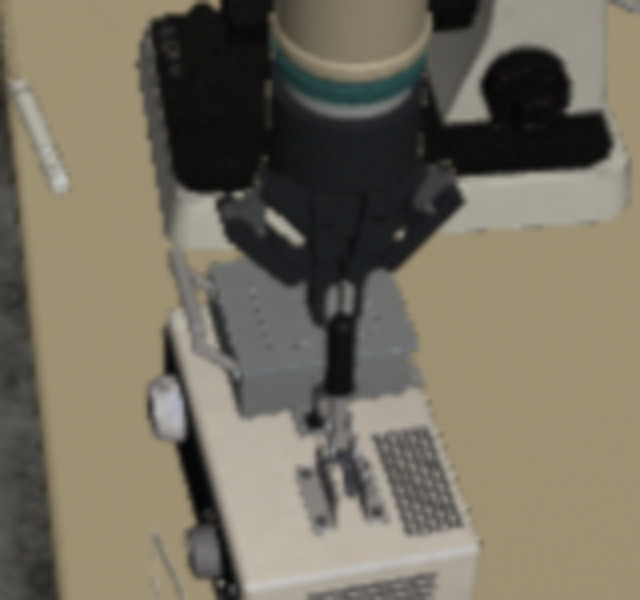

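```bash
python3 -m inch '[{"jaw":1,"x":0,"y":-6,"z":-8,"spin":0},{"jaw":1,"x":1,"y":-10,"z":-2,"spin":0},{"jaw":1,"x":1,"y":-10,"z":-2,"spin":0},{"jaw":1,"x":1,"y":-10,"z":-2,"spin":0},{"jaw":1,"x":1,"y":-10,"z":0,"spin":0},{"jaw":1,"x":1,"y":-10,"z":0,"spin":0},{"jaw":1,"x":1,"y":-10,"z":0,"spin":0},{"jaw":1,"x":0,"y":0,"z":0,"spin":0}]'; python3 -c "
from h import *
crop('side',270,230,160,150,4,'s4.png')"
```

```text
t: 2.97
position: [0.5115, -0.3902, 0.1919]
tool_rot: [179.4, 0.9, 94.6]
force: [1.6, -0.5, -0.6]
finger_gap: 0.0002
```

View pics/s4.png

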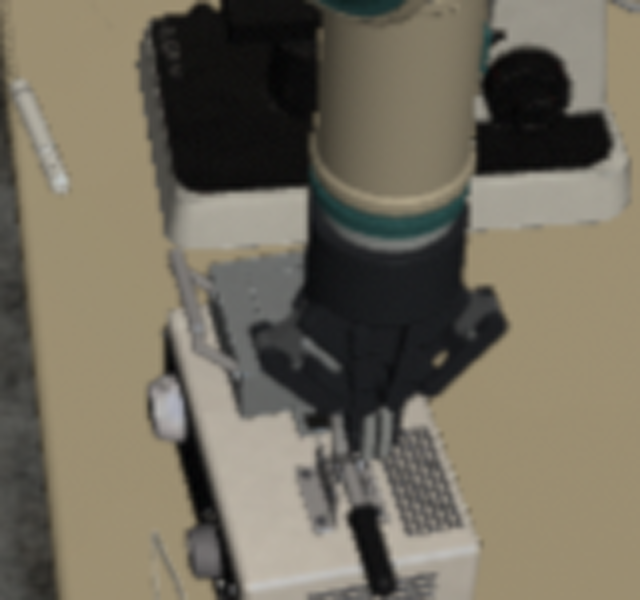

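```bash
python3 -m inch '[{"jaw":1,"x":0,"y":-10,"z":-3,"spin":0},{"jaw":1,"x":0,"y":-10,"z":-6,"spin":0},{"jaw":1,"x":0,"y":-5,"z":-10,"spin":0},{"jaw":1,"x":0,"y":0,"z":-10,"spin":0},{"jaw":1,"x":0,"y":0,"z":-10,"spin":0},{"jaw":1,"x":0,"y":0,"z":-7,"spin":0},{"jaw":1,"x":0,"y":0,"z":-5,"spin":0},{"jaw":1,"x":0,"y":0,"z":0,"spin":0}]'; python3 -c "
from h import *
a=np.radians(4.7)
print(proj('side',[.503+.135*np.sin(a),-.309-.135*np.cos(a),.108]))
crop('side',270,250,160,150,4,'s5.png')"
```

```text
t: 3.68
position: [0.5112, -0.4167, 0.1349]
tool_rot: [179.4, 0.8, 94.7]
force: [0.1, -1.5, 2.3]
finger_gap: -0.0003
[365.96202427 381.08225161]
```

View pics/s5.png

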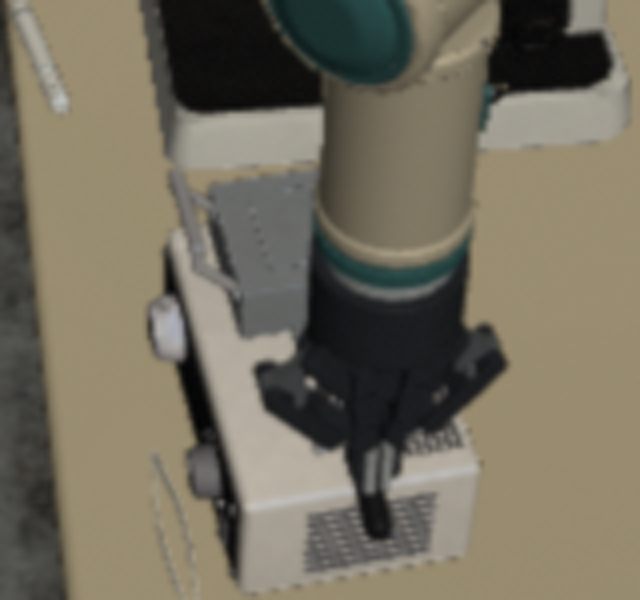

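The handle tip appears at full-frame (364,382), against (366,381) predicted for fully open, so the clamp is open. Next is the cover grip.

```bash
python3 -m inch '[{"jaw":1,"x":0,"y":0,"z":25,"spin":0},{"jaw":1,"x":0,"y":5,"z":35,"spin":0},{"jaw":1,"x":0,"y":5,"z":35,"spin":0},{"jaw":0.5,"x":-10,"y":20,"z":30,"spin":0},{"jaw":0.5,"x":-20,"y":30,"z":0,"spin":0},{"jaw":0.5,"x":-20,"y":32,"z":0,"spin":0},{"jaw":0.5,"x":-20,"y":32,"z":0,"spin":0},{"jaw":0.5,"x":0,"y":0,"z":0,"spin":0}]'; python3 -c "
from h import *
crop('side',270,210,160,150,4,'s6.png')
crop('top',340,150,160,130,5,'t6.png')"
```

```text
t: 4.4
position: [0.4368, -0.2836, 0.264]
tool_rot: [179.6, 0.3, 94.7]
force: [-1.2, 0.1, -0.1]
finger_gap: 0.0426
```

View pics/s6.png

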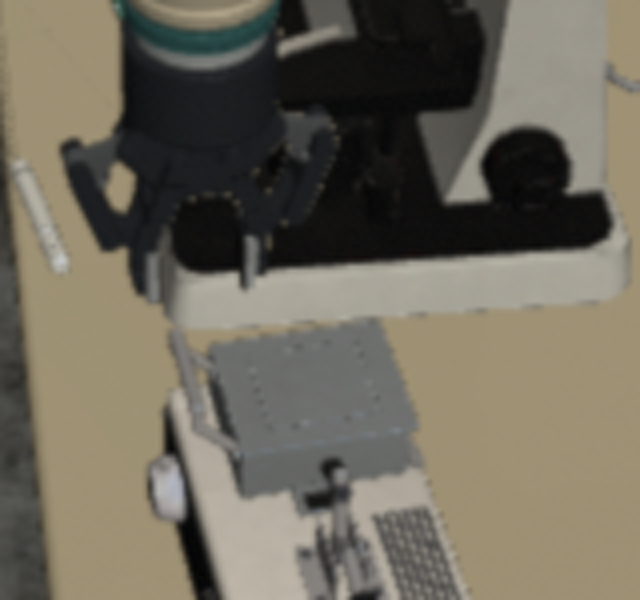

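View pics/t6.png

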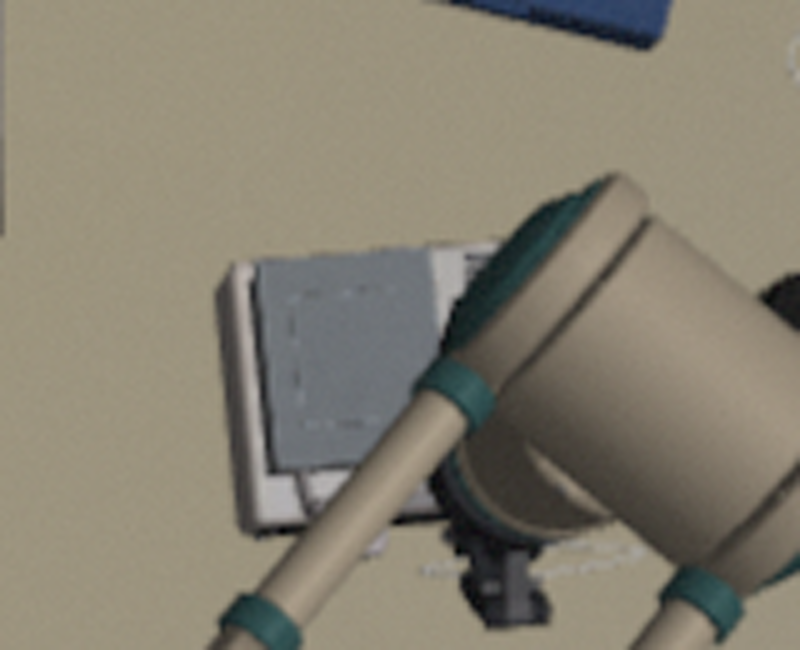

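```bash
python3 -m inch '[{"jaw":0.5,"x":-2,"y":9,"z":-10,"spin":0},{"jaw":0.5,"x":0,"y":7,"z":-22,"spin":0},{"jaw":0.5,"x":0,"y":0,"z":-22,"spin":0},{"jaw":0.5,"x":0,"y":0,"z":-18,"spin":0},{"jaw":0.5,"x":0,"y":0,"z":-12,"spin":0},{"jaw":0.5,"x":0,"y":0,"z":-6,"spin":0},{"jaw":0.5,"x":0,"y":0,"z":0,"spin":0},{"jaw":0.5,"x":0,"y":0,"z":0,"spin":0}]'; python3 -c "
from h import *
crop('side',290,230,120,120,5,'s7.png')"
```

```text
t: 5.17
position: [0.4458, -0.2797, 0.1738]
tool_rot: [178.8, 1.2, 94.6]
force: [0.3, -0.6, 0.4]
finger_gap: 0.0426
```

View pics/s7.png

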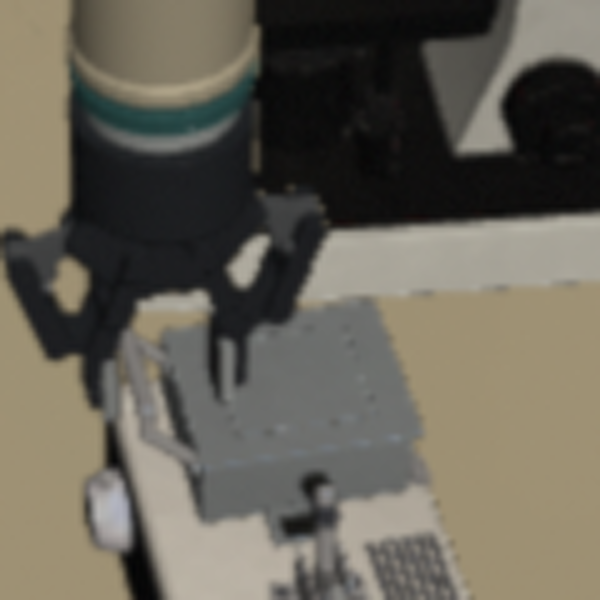

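```bash
python3 -m inch '[{"jaw":0.5,"x":-6,"y":8,"z":0,"spin":0},{"jaw":0.5,"x":-6,"y":8,"z":0,"spin":0},{"jaw":0.5,"x":0,"y":0,"z":0,"spin":0},{"jaw":0.5,"x":0,"y":0,"z":-6,"spin":0},{"jaw":0.5,"x":0,"y":0,"z":-6,"spin":0},{"jaw":0.5,"x":0,"y":0,"z":0,"spin":0},{"jaw":0.5,"x":0,"y":0,"z":0,"spin":0},{"jaw":0.5,"x":0,"y":0,"z":0,"spin":0}]'; python3 -c "
from h import *
crop('side',290,230,120,120,5,'s8.png')"
```

```text
t: 5.88
position: [0.4341, -0.2633, 0.1644]
tool_rot: [178.5, 1.5, 94.6]
force: [0.2, 0.8, 0.1]
finger_gap: 0.0426
```

View pics/s8.png

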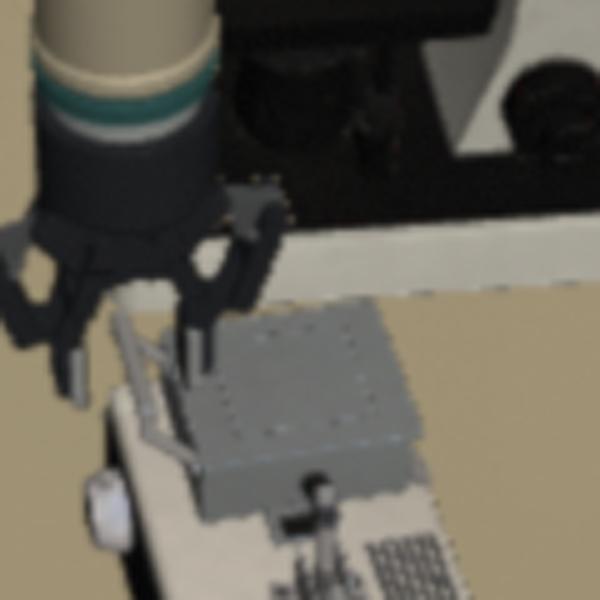

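```bash
python3 -m inch '[{"jaw":1,"x":0,"y":0,"z":-1,"spin":0},{"jaw":1,"x":0,"y":0,"z":-1,"spin":0},{"jaw":1,"x":0,"y":0,"z":0,"spin":0},{"jaw":1,"x":0,"y":0,"z":0,"spin":0},{"jaw":1,"x":0,"y":0,"z":0,"spin":0},{"jaw":1,"x":0,"y":0,"z":0,"spin":0},{"jaw":1,"x":0,"y":0,"z":0,"spin":0},{"jaw":1,"x":0,"y":0,"z":0,"spin":0}]'; python3 -c "
from h import *
crop('side',290,230,120,120,5,'s9.png')"
```

```text
t: 6.6
position: [0.4345, -0.2638, 0.1624]
tool_rot: [178.5, 1.5, 94.6]
force: [-0.9, 0.1, -0.2]
finger_gap: 0.0071
```

View pics/s9.png

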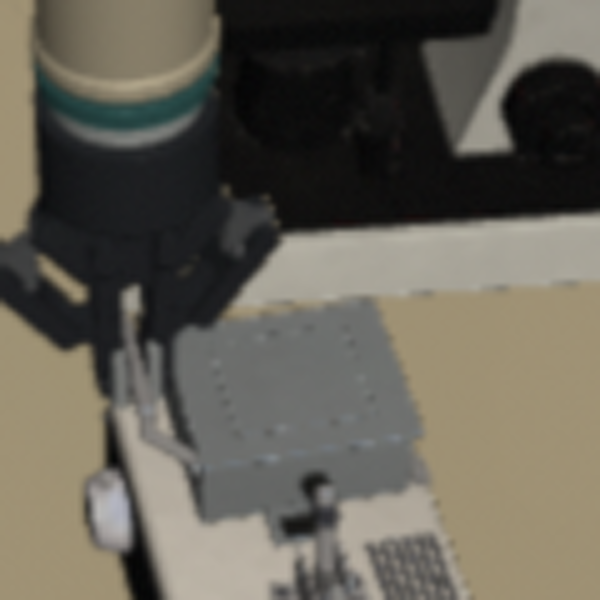

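```bash
python3 -m inch '[{"jaw":1,"x":4,"y":0,"z":8,"spin":0},{"jaw":1,"x":7,"y":0.5,"z":12,"spin":0},{"jaw":1,"x":9,"y":0.8,"z":13,"spin":0},{"jaw":1,"x":11,"y":1,"z":12,"spin":0},{"jaw":1,"x":12,"y":1,"z":11,"spin":0},{"jaw":1,"x":13,"y":1,"z":10,"spin":0},{"jaw":1,"x":6,"y":0.5,"z":4,"spin":0},{"jaw":1,"x":0,"y":0,"z":0,"spin":0}]'; python3 -c "
from h import *
crop('side',290,210,120,120,5,'s10.png')"
```

```text
t: 7.32
position: [0.5035, -0.2579, 0.2292]
tool_rot: [178.4, 1.2, 94.5]
force: [-4.8, -1.9, 2.4]
finger_gap: 0.0069
```

View pics/s10.png

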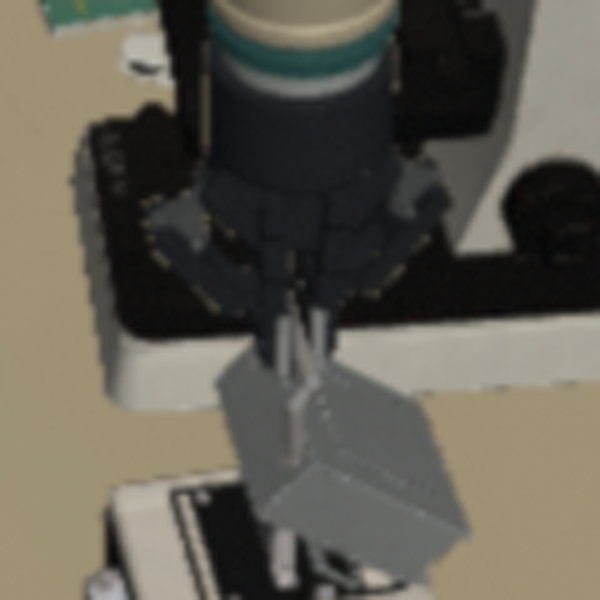

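```bash
python3 -m inch '[{"jaw":1,"x":12,"y":1,"z":5,"spin":0},{"jaw":1,"x":18,"y":1.5,"z":4,"spin":0},{"jaw":1,"x":20,"y":1.6,"z":2,"spin":0},{"jaw":1,"x":20,"y":1.6,"z":-1,"spin":0},{"jaw":1,"x":20,"y":1.6,"z":-5,"spin":0},{"jaw":1,"x":16,"y":1.2,"z":-6,"spin":0},{"jaw":1,"x":8,"y":0.6,"z":-3,"spin":0},{"jaw":1,"x":0,"y":0,"z":0,"spin":0}]'; python3 -c "
from h import *
crop('side',290,190,150,130,5,'s11.png')"
```

```text
t: 8.03
position: [0.6106, -0.2489, 0.2309]
tool_rot: [179.1, 1.3, 94.4]
force: [0.7, 0.5, 1.6]
finger_gap: 0.0065
```

View pics/s11.png

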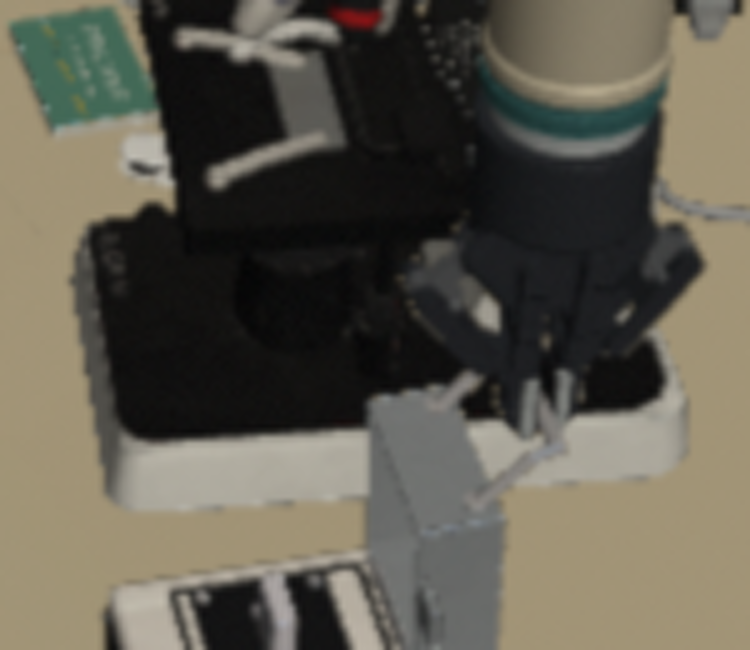

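```bash
python3 -m inch '[{"jaw":1,"x":10,"y":0.8,"z":-5,"spin":0},{"jaw":1,"x":11,"y":0.9,"z":-6,"spin":0},{"jaw":1,"x":9,"y":0.7,"z":-7,"spin":0},{"jaw":1,"x":8,"y":0.6,"z":-7,"spin":0},{"jaw":1,"x":5,"y":0.4,"z":-5,"spin":0},{"jaw":1,"x":0,"y":0,"z":0,"spin":0},{"jaw":0.6,"x":0,"y":0,"z":0,"spin":0},{"jaw":0.6,"x":0,"y":0,"z":0,"spin":0}]'; python3 -c "
from h import *
crop('side',290,190,150,130,5,'s12.png')"
```

```text
t: 8.75
position: [0.6554, -0.2455, 0.1989]
tool_rot: [179.1, 1.3, 94.3]
force: [-0.3, 0.6, 0.5]
finger_gap: 0.03
```

View pics/s12.png

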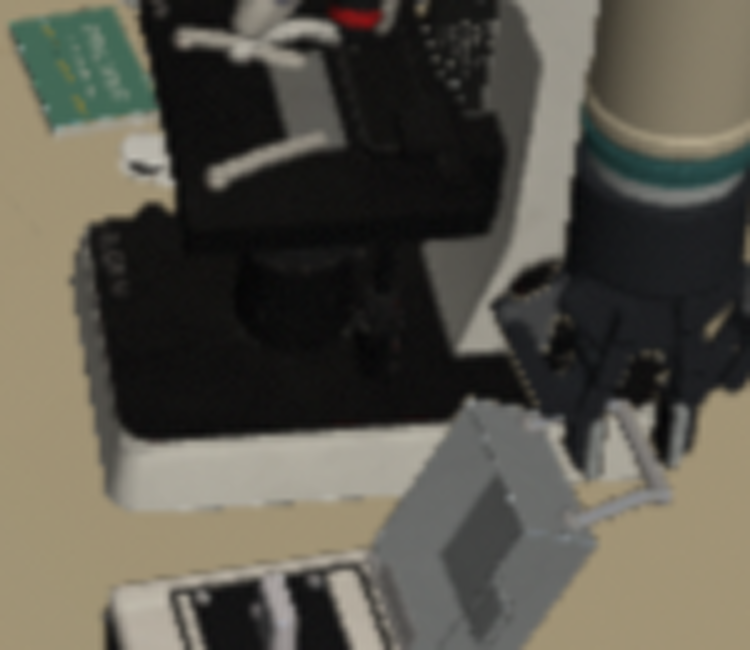

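```bash
python3 -m inch '[{"jaw":0.6,"x":0,"y":0,"z":15,"spin":0},{"jaw":0.6,"x":0,"y":0,"z":28,"spin":0},{"jaw":0.6,"x":0,"y":0,"z":28,"spin":0},{"jaw":0.6,"x":-10,"y":-1,"z":15,"spin":0},{"jaw":0.6,"x":-30,"y":-3,"z":0,"spin":0},{"jaw":0.6,"x":-35,"y":-3,"z":0,"spin":0},{"jaw":0.6,"x":-35,"y":-3,"z":0,"spin":0},{"jaw":0.6,"x":-15,"y":-1,"z":0,"spin":0}]'; python3 -m inch '[{"jaw":0.6,"x":0,"y":0,"z":0,"spin":0},{"jaw":0.6,"x":0,"y":0,"z":0,"spin":0},{"jaw":0.6,"x":0,"y":0,"z":0,"spin":0},{"jaw":0.6,"x":0,"y":0,"z":0,"spin":0},{"jaw":0.6,"x":0,"y":0,"z":0,"spin":0},{"jaw":0.6,"x":0,"y":0,"z":0,"spin":0},{"jaw":0.6,"x":0,"y":0,"z":0,"spin":0},{"jaw":0.6,"x":0,"y":0,"z":0,"spin":0}]'; python3 -c "
from h import *
crop('side',290,200,150,130,5,'s13.png');crop('top',360,120,140,130,5,'t13.png')"
```

```text
t: 9.47
position: [0.5253, -0.2567, 0.2859]
tool_rot: [179.3, 1.3, 94.3]
force: [0.1, 1.1, -0.6]
finger_gap: 0.0341
t: 10.13
position: [0.525, -0.257, 0.2869]
tool_rot: [179.2, 1.4, 94.1]
force: [-0.6, 0.1, 0.2]
finger_gap: 0.0341
```

View pics/s13.png

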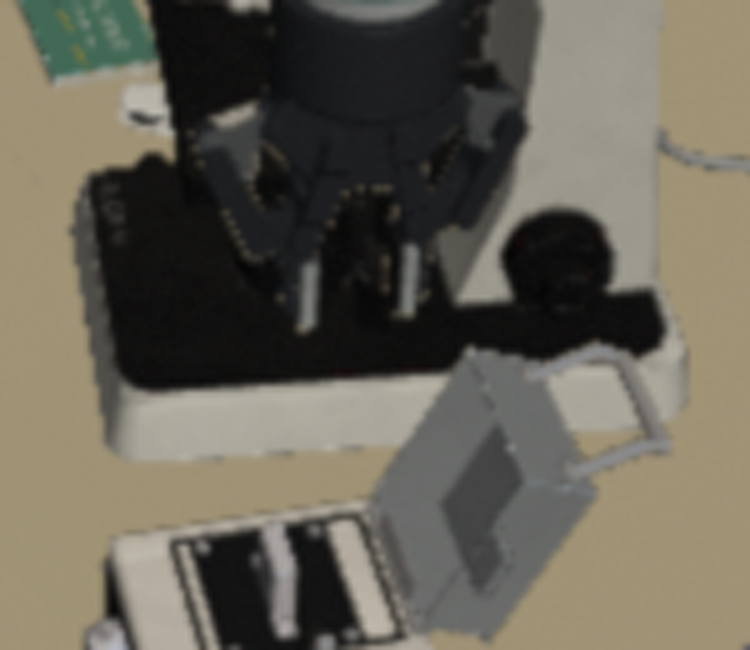

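View pics/t13.png

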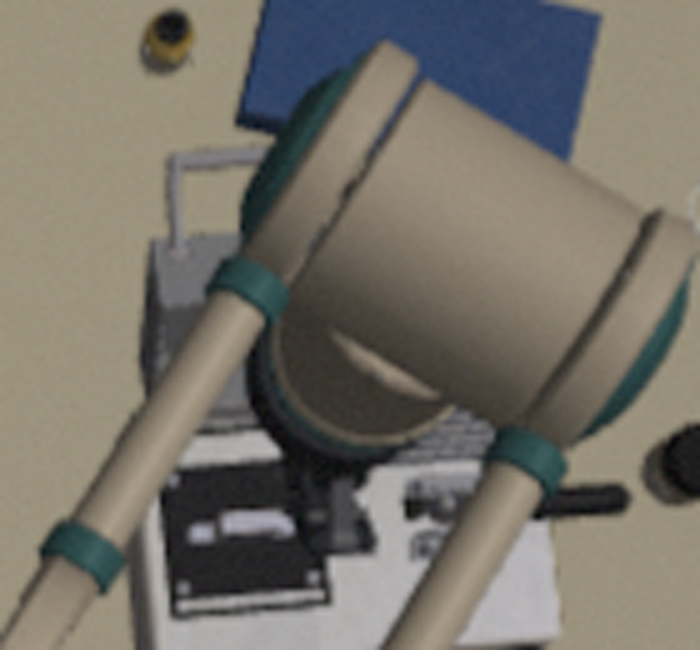

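```bash
python3 -c "
from h import *
f=lambda u,v,s,u0,v0:((u+.5)/s-.5+u0,(v+.5)/s-.5+v0)
print(onz('top',*f(257,523,5,360,120),.12),onz('top',*f(222,523,5,360,120),.12),onz('top',*f(292,527,5,360,120),.12))
a=np.radians(4.7)
for l in ((.003,.065,.12),(.003,.035,.12),(.003,.065,.09),(.003,.035,.09)):
  P=[.503+l[0]*np.cos(a)-l[1]*np.sin(a),-.309+l[0]*np.sin(a)+l[1]*np.cos(a),l[2]]
  s=proj('side',P);t=proj('top',P);print(P,(s-[290,200])*5+2,(t-[360,120])*5+2)
im=optics.read_camera('side');crop('side',315,290,60,60,12,'s14.png',im)
"
```

```text
[ 0.49933827 -0.26244852  0.12      ] [ 0.49934355 -0.24577518  0.12      ] [ 0.49741274 -0.27908639  0.12      ]
[np.float64(0.5006639090995014), np.float64(-0.24397275433093746), 0.12] [271.73403625 525.24559765] [218.17527457 520.25177296]
[np.float64(0.5031220643584027), np.float64(-0.27387187593547857), 0.12] [287.99553287 574.74913904] [280.84388561 515.1142507 ]
[np.float64(0.5006639090995014), np.float64(-0.24397275433093746), 0.09] [268.83968419 569.73568292] [209.89910682 527.81340806]
[np.float64(0.5031220643584027), np.float64(-0.27387187593547857), 0.09] [284.81515565 619.215927  ] [271.23748853 522.78416701]
```

View pics/s14.png

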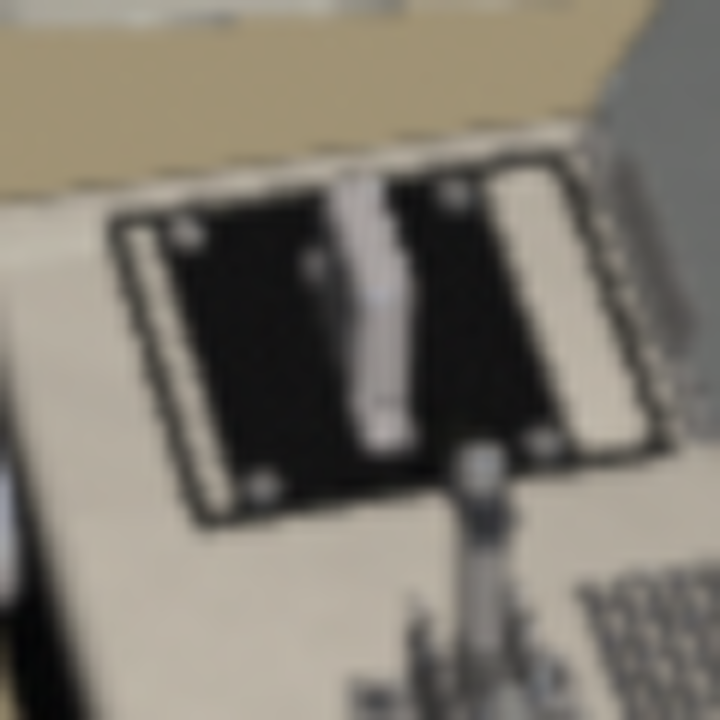

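Tab top near end seen at (347,315) in the side view, and predicted at (347.2,314.5). Descending in stages.

```bash
python3 -m inch '[{"jaw":0.6,"x":-12,"y":-1,"z":-8,"spin":0.01},{"jaw":0.6,"x":-12,"y":-1,"z":-15,"spin":0},{"jaw":0.6,"x":-2,"y":1,"z":-20,"spin":0},{"jaw":0.6,"x":-1,"y":2,"z":-20,"spin":0},{"jaw":0.6,"x":-1,"y":2,"z":-20,"spin":0},{"jaw":0.6,"x":-1,"y":1,"z":-15,"spin":0},{"jaw":0.6,"x":0,"y":0,"z":-8,"spin":0},{"jaw":0.6,"x":0,"y":0,"z":0,"spin":0}]'
```

```text
t: 10.95
position: [0.4954, -0.2533, 0.1788]
tool_rot: [179.0, 1.6, 94.8]
force: [-0.7, -0.2, -0.8]
finger_gap: 0.034
```

```bash
python3 -m inch '[{"jaw":0.6,"x":3,"y":-4,"z":-5,"spin":0},{"jaw":0.6,"x":3,"y":-3,"z":-8,"spin":0},{"jaw":0.6,"x":0,"y":0,"z":-8,"spin":0},{"jaw":0.6,"x":0,"y":0,"z":-5,"spin":0},{"jaw":0.6,"x":0,"y":0,"z":0,"spin":0},{"jaw":0.6,"x":0,"y":0,"z":0,"spin":0},{"jaw":0.6,"x":0,"y":0,"z":0,"spin":0},{"jaw":0.6,"x":0,"y":0,"z":0,"spin":0}]'; python3 -c "
from h import *
crop('side',290,220,120,120,5,'s15.png')"
```

```text
t: 11.62
position: [0.5049, -0.2632, 0.1532]
tool_rot: [178.7, 1.8, 94.8]
force: [-1.4, -0.2, 0.6]
finger_gap: 0.034
```

View pics/s15.png

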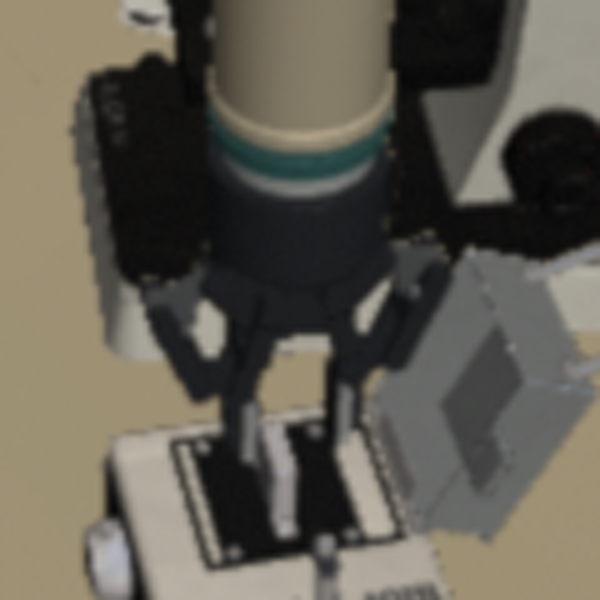

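```bash
python3 -m inch '[{"jaw":0.6,"x":-3,"y":2,"z":-4,"spin":0},{"jaw":0.6,"x":0,"y":0,"z":-6,"spin":0},{"jaw":0.6,"x":0,"y":0,"z":-6,"spin":0},{"jaw":0.6,"x":0,"y":0,"z":-6,"spin":0},{"jaw":0.6,"x":0,"y":0,"z":-4,"spin":0},{"jaw":0.6,"x":0,"y":0,"z":0,"spin":0},{"jaw":0.6,"x":0,"y":0,"z":0,"spin":0},{"jaw":0.6,"x":0,"y":0,"z":0,"spin":0}]'; python3 -c "
from h import *
crop('side',290,220,120,120,5,'s16.png')"
```

```text
t: 12.33
position: [0.5011, -0.2605, 0.1246]
tool_rot: [178.7, 1.8, 94.8]
force: [-0.2, 0.4, 0.5]
finger_gap: 0.0343
```

View pics/s16.png

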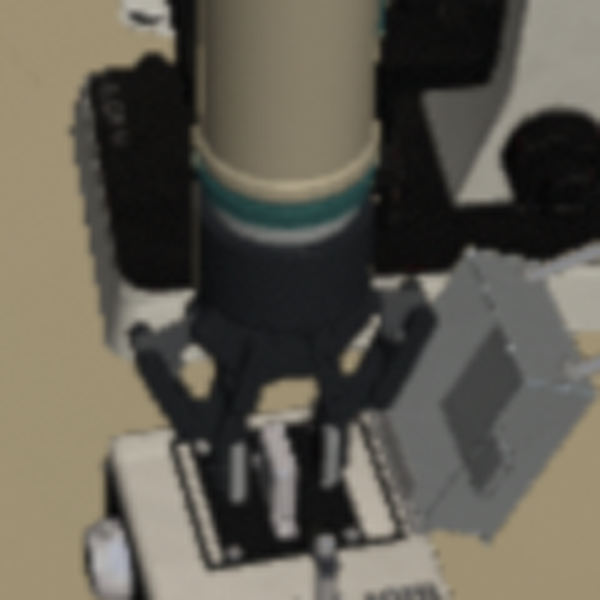

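```bash
python3 -m inch '[{"jaw":0.6,"x":0,"y":0,"z":-3,"spin":0},{"jaw":0.6,"x":0,"y":0,"z":0,"spin":0},{"jaw":1,"x":0,"y":0,"z":0,"spin":0},{"jaw":1,"x":0,"y":0,"z":0,"spin":0},{"jaw":1,"x":0,"y":0,"z":0,"spin":0},{"jaw":1,"x":0,"y":0,"z":0,"spin":0},{"jaw":1,"x":0,"y":0,"z":0,"spin":0},{"jaw":1,"x":0,"y":0,"z":0,"spin":0}]'; python3 -m inch '[{"jaw":1,"x":0,"y":0,"z":4,"spin":0},{"jaw":1,"x":0,"y":0,"z":8,"spin":0},{"jaw":1,"x":0,"y":0,"z":10,"spin":0},{"jaw":1,"x":0,"y":0,"z":10,"spin":0},{"jaw":1,"x":0,"y":0,"z":4,"spin":0},{"jaw":1,"x":0,"y":0,"z":0,"spin":0},{"jaw":1,"x":0,"y":0,"z":0,"spin":0},{"jaw":1,"x":0,"y":0,"z":0,"spin":0}]'; python3 -c "
from h import *
crop('side',290,220,120,120,5,'s17.png')"
```

```text
t: 13.05
position: [0.501, -0.261, 0.1222]
tool_rot: [178.7, 1.9, 94.8]
force: [-0.9, -0.5, 0.5]
finger_gap: 0.0086
t: 13.72
position: [0.501, -0.2607, 0.1625]
tool_rot: [178.6, 1.9, 94.8]
force: [-0.4, -0.1, -1.4]
finger_gap: 0.0091
```

View pics/s17.png

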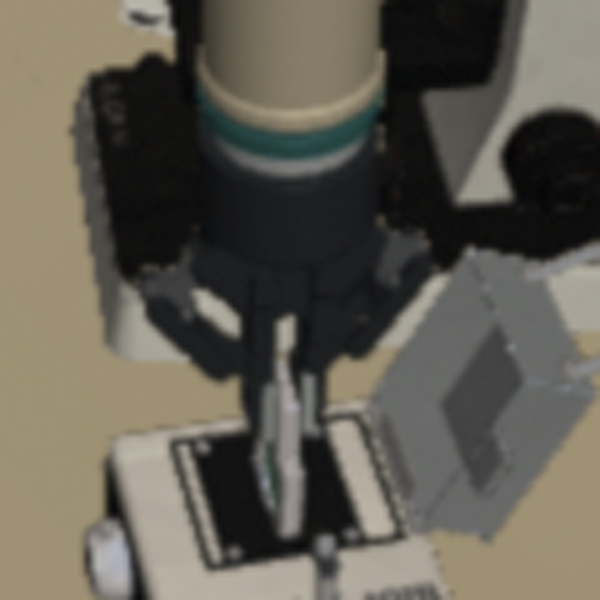

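```bash
python3 -m inch '[{"jaw":1,"x":0,"y":0,"z":8,"spin":0},{"jaw":1,"x":0,"y":0,"z":14,"spin":0},{"jaw":1,"x":0,"y":0,"z":16,"spin":0},{"jaw":1,"x":0,"y":0,"z":16,"spin":0},{"jaw":1,"x":0,"y":0,"z":16,"spin":0},{"jaw":1,"x":0,"y":0,"z":14,"spin":0},{"jaw":1,"x":0,"y":0,"z":8,"spin":0},{"jaw":1,"x":0,"y":0,"z":0,"spin":0}]'; python3 -c "
from h import *
crop('side',290,190,120,120,5,'s18.png')"
```

```text
t: 14.43
position: [0.5007, -0.2601, 0.2581]
tool_rot: [178.7, 1.8, 94.8]
force: [0.6, -1.2, -0.9]
finger_gap: 0.0089
```

View pics/s18.png

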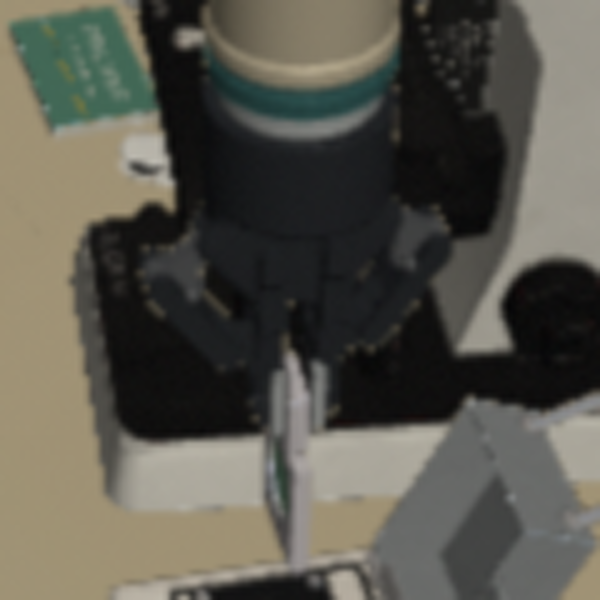

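```bash
python3 -m inch '[{"jaw":1,"x":-15,"y":0,"z":0,"spin":0},{"jaw":1,"x":-25,"y":0,"z":0,"spin":0},{"jaw":1,"x":-30,"y":0,"z":0,"spin":0},{"jaw":1,"x":-30,"y":0,"z":0,"spin":0},{"jaw":1,"x":-30,"y":0,"z":0,"spin":0},{"jaw":1,"x":-30,"y":0,"z":0,"spin":0},{"jaw":1,"x":-30,"y":0,"z":0,"spin":0},{"jaw":1,"x":-20,"y":0,"z":0,"spin":0}]'
```

```text
t: 15.15
position: [0.2845, -0.2559, 0.2481]
tool_rot: [179.1, 1.1, 95.2]
force: [0.1, 0.1, -0.8]
finger_gap: 0.0089
```

```bash
python3 -m inch '[{"jaw":1,"x":-15,"y":5,"z":0,"spin":0},{"jaw":1,"x":-10,"y":15,"z":0,"spin":0},{"jaw":1,"x":-5,"y":25,"z":0,"spin":0},{"jaw":1,"x":0,"y":28,"z":0,"spin":-0.01},{"jaw":1,"x":0,"y":28,"z":0,"spin":-0.02},{"jaw":1,"x":0,"y":28,"z":0,"spin":-0.02},{"jaw":1,"x":0,"y":28,"z":0,"spin":-0.02},{"jaw":1,"x":0,"y":20,"z":0,"spin":-0.02}]'
```

```text
t: 15.82
position: [0.2431, -0.0722, 0.2405]
tool_rot: [179.7, 0.6, 88.7]
force: [0.4, 1.4, -2.0]
finger_gap: 0.0089
```

```bash
python3 -m inch '[{"jaw":1,"x":0,"y":24,"z":1,"spin":0},{"jaw":1,"x":0,"y":26,"z":1,"spin":0.01},{"jaw":1,"x":0,"y":26,"z":1,"spin":0.01},{"jaw":1,"x":0,"y":26,"z":1,"spin":0},{"jaw":1,"x":0,"y":26,"z":1,"spin":0},{"jaw":1,"x":0,"y":26,"z":1,"spin":0},{"jaw":1,"x":0,"y":26,"z":1,"spin":0},{"jaw":1,"x":0,"y":20,"z":1,"spin":0}]'
```

```text
t: 16.48
position: [0.2349, 0.1382, 0.2431]
tool_rot: [-179.9, 0.6, 89.7]
force: [-0.5, -0.4, -1.1]
finger_gap: 0.0091
```

```bash
python3 -m inch '[{"jaw":1,"x":0,"y":20,"z":0,"spin":0},{"jaw":1,"x":0,"y":24,"z":0,"spin":0},{"jaw":1,"x":0,"y":24,"z":0,"spin":0},{"jaw":1,"x":0,"y":24,"z":0,"spin":0},{"jaw":1,"x":2,"y":20,"z":0,"spin":0},{"jaw":1,"x":10,"y":10,"z":0,"spin":0},{"jaw":1,"x":20,"y":2,"z":0,"spin":0},{"jaw":1,"x":20,"y":0,"z":0,"spin":0}]'; python3 -c "
from h import *
crop('side',230,60,160,130,5,'s19.png');crop('top',120,150,160,130,5,'t19.png')"
```

```text
t: 17.15
position: [0.2778, 0.2713, 0.2363]
tool_rot: [-179.2, 0.8, 90.5]
force: [0.2, 0.0, -1.5]
finger_gap: 0.0087
```

View pics/s19.png

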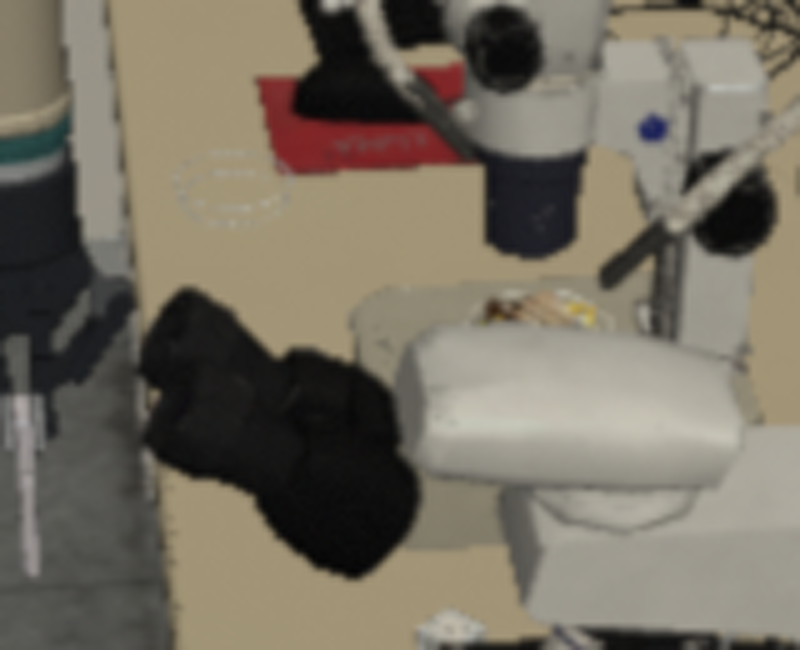

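View pics/t19.png

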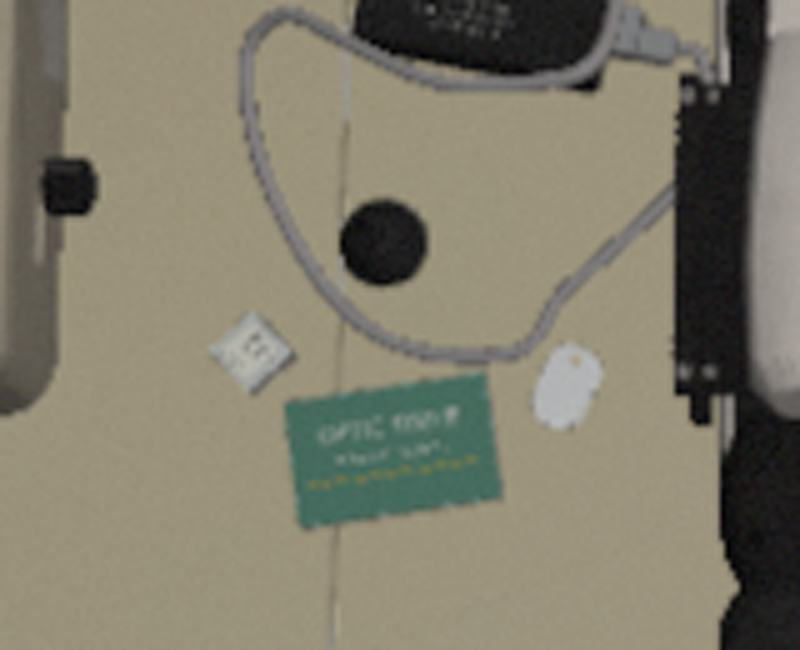

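```bash
python3 -m inch '[{"jaw":1,"x":22,"y":0,"z":0,"spin":0},{"jaw":1,"x":25,"y":0,"z":0,"spin":0},{"jaw":1,"x":25,"y":0,"z":0,"spin":0},{"jaw":1,"x":25,"y":0,"z":0,"spin":0},{"jaw":1,"x":24,"y":0,"z":0,"spin":0},{"jaw":1,"x":18,"y":0,"z":0,"spin":0},{"jaw":1,"x":10,"y":0,"z":0,"spin":0},{"jaw":1,"x":0,"y":0,"z":0,"spin":0}]'
```

```text
t: 17.92
position: [0.426, 0.2673, 0.2295]
tool_rot: [-178.2, 1.1, 90.3]
force: [-0.3, 0.4, -1.4]
finger_gap: 0.0091
```

```bash
python3 -m inch '[{"jaw":1,"x":12,"y":0,"z":-4,"spin":0},{"jaw":1,"x":14,"y":1,"z":-7,"spin":0},{"jaw":1,"x":12,"y":1,"z":-7,"spin":0},{"jaw":1,"x":5,"y":1,"z":-7,"spin":0},{"jaw":1,"x":0,"y":0,"z":-4,"spin":0},{"jaw":1,"x":0,"y":0,"z":0,"spin":0},{"jaw":1,"x":0,"y":0,"z":0,"spin":0},{"jaw":1,"x":0,"y":0,"z":0,"spin":0}]'; python3 -c "
from h import *
crop('side',250,90,140,130,5,'s20.png');crop('top',120,150,160,130,5,'t20.png')"
```

```text
t: 18.58
position: [0.4671, 0.2702, 0.1951]
tool_rot: [-177.7, 1.2, 90.3]
force: [-0.9, -0.5, -0.8]
finger_gap: 0.0089
```

View pics/s20.png

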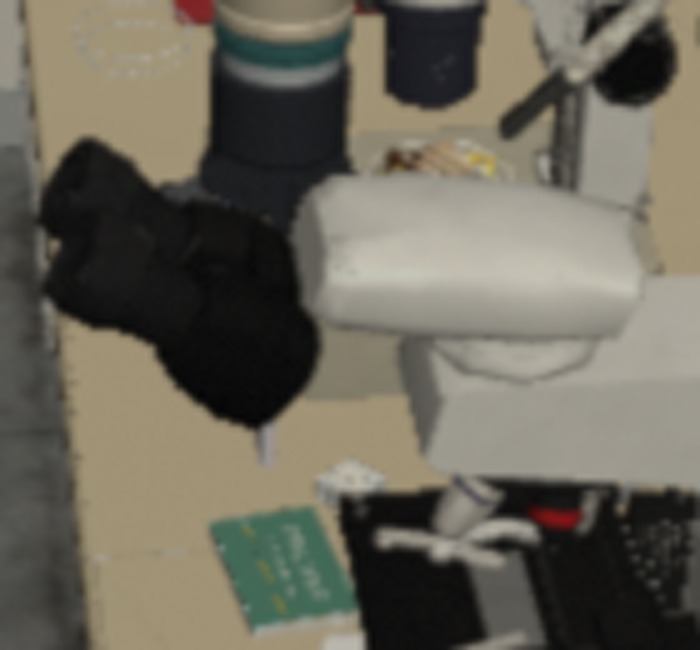

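View pics/t20.png

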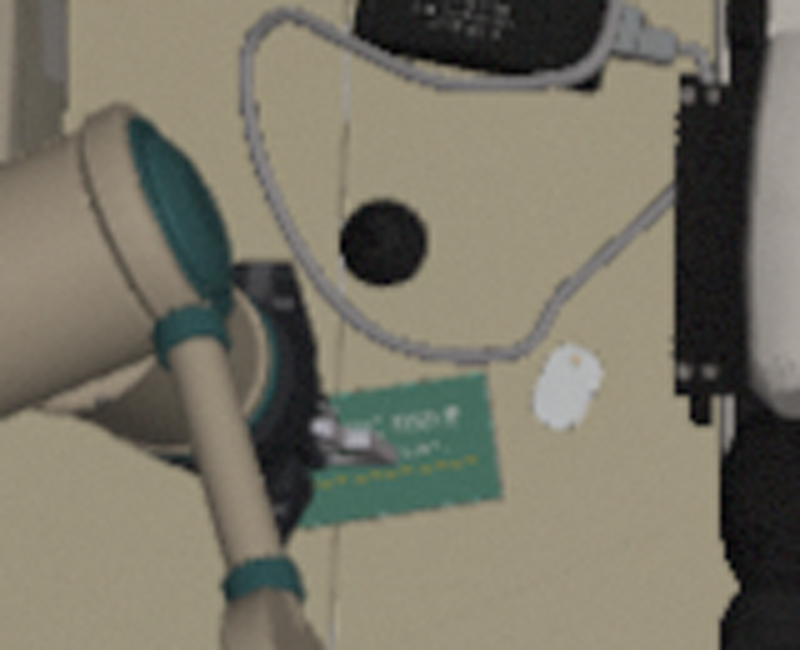

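```bash
cat > hp.py <<'E'
from h import *
def hold():
    o=r.get_obs();G=R.from_euler('xyz',[178.7,1.9,94.8],degrees=True);N=R.from_euler('xyz',o['tool_rot'],degrees=True)
    H0=R.from_euler('z',4.7,degrees=True);pg=np.array([.501,-.2606,.1222]);a=np.radians(4.7)
    h0=np.array([.503+.003*np.cos(a)-.05*np.sin(a),-.309+.003*np.sin(a)+.05*np.cos(a),.026])
    D=N*G.inv();H=D*H0;b=o['position']+D.apply(h0-pg)
    return b,H
if __name__=='__main__':
    b,H=hold();M=H.as_matrix();print('bottom',b,'x',M[:,0],'tilt',np.degrees(np.arccos(M[2,2])),'glass',b+M@[0,0,.034])
    print('corner -y bottom',proj('side',b+M@[0,-.025,0]),'top corner tab',proj('top',b+M@[0,-.015,.094]),proj('top',b+M@[0,-.025,.062]),proj('top',b+M@[0,-.025,0]))
E
python3 hp.py
```

```text
bottom [0.46231512 0.27291878 0.09941509] x [ 0.99809198  0.00273542 -0.061684  ] tilt 3.5983440536398295 glass [0.4644133  0.27253003 0.13334806]
corner -y bottom [302.95977083 183.47561414] top corner tab [185.55886946 234.05841388] [193.04945321 236.353755  ] [198.56034388 240.51355035]
```

```bash
python3 -m inch '[{"jaw":1,"x":3,"y":-1,"z":2,"spin":0},{"jaw":1,"x":3,"y":-1,"z":2,"spin":0},{"jaw":1,"x":2,"y":0,"z":1,"spin":0},{"jaw":1,"x":0,"y":0,"z":0,"spin":0},{"jaw":1,"x":0,"y":0,"z":0,"spin":0},{"jaw":1,"x":0,"y":0,"z":0,"spin":0},{"jaw":1,"x":0,"y":0,"z":0,"spin":0},{"jaw":1,"x":0,"y":0,"z":0,"spin":0}]'; python3 hp.py; python3 -c "
from h import *
for n in('side','top'): cv2.imwrite(f'pics/{n}_end.png',optics.read_camera(n))"
```

```text
t: 19.35
position: [0.4762, 0.2683, 0.2032]
tool_rot: [-178.0, 1.1, 90.4]
force: [0.5, 1.1, -1.3]
finger_gap: 0.0084
bottom [0.47166133 0.27116477 0.1071755 ] x [ 0.99831697  0.00327071 -0.05790102] tilt 3.4038875344589625 glass [0.47363126 0.27072358 0.14111552]
corner -y bottom [306.29347555 181.43701515] top corner tab [185.67564223 229.70558703] [193.18356378 232.06321443] [198.67891968 236.33605639]
```

View pics/side_end.png

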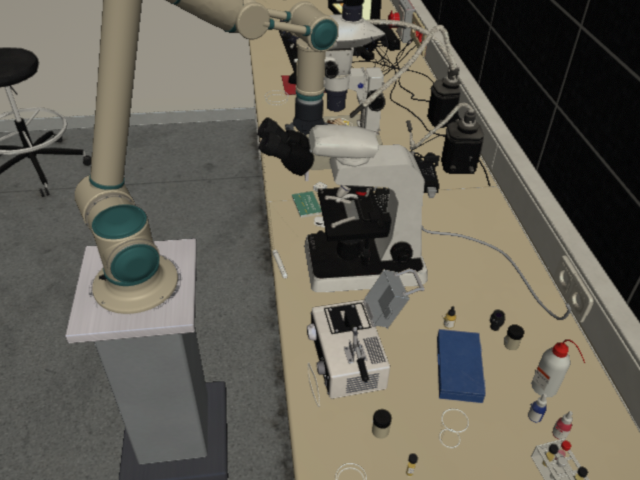

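View pics/top_end.png

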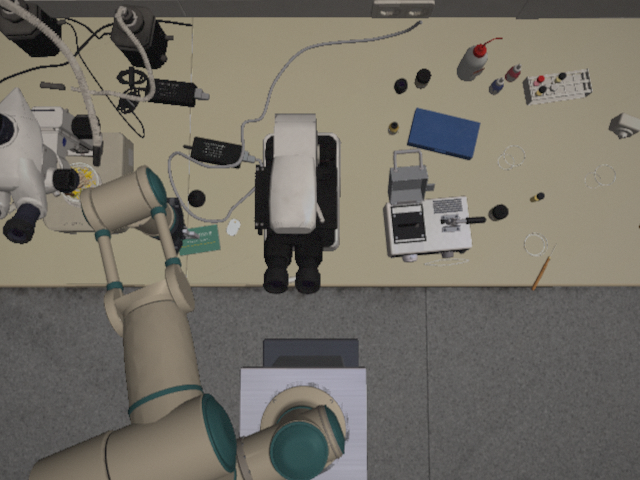

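Cover back, clamp open, and the bystanders are unmoved. The lower edge is at about 107 mm, so I'll lower it a few mm and hold.

```bash
python3 -m inch '[{"jaw":1,"x":0,"y":0,"z":-2,"spin":0},{"jaw":1,"x":0,"y":0,"z":-2,"spin":0},{"jaw":1,"x":0,"y":0,"z":0,"spin":0},{"jaw":1,"x":0,"y":0,"z":0,"spin":0},{"jaw":1,"x":0,"y":0,"z":0,"spin":0},{"jaw":1,"x":0,"y":0,"z":0,"spin":0},{"jaw":1,"x":0,"y":0,"z":0,"spin":0},{"jaw":1,"x":0,"y":0,"z":0,"spin":0}]'; python3 hp.py; python3 -c "
from h import *
crop('side',250,90,140,130,5,'s21.png')"
```

```text
t: 20.12
position: [0.4758, 0.2683, 0.1982]
tool_rot: [-177.9, 1.2, 90.4]
force: [-0.1, -0.1, -1.0]
finger_gap: 0.0089
bottom [0.47110401 0.27110019 0.10218333] x [ 0.99824577  0.00353158 -0.05910078] tilt 3.4654367163526527 glass [0.47311479 0.27067531 0.13612116]
corner -y bottom [306.09998399 182.88022519] top corner tab [186.21309753 230.14891071] [193.68611126 232.50235894] [199.15122959 236.77139263]
```

View pics/s21.png

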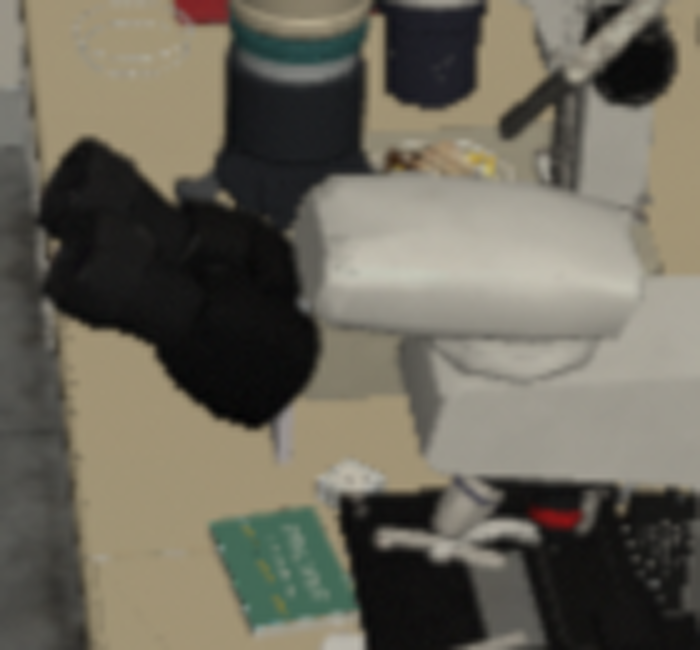

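The holder's near lower corner appears at (306.5,182), against (306.1,182.9) predicted. Handing in.

```bash
python3 -c "
from rig import r
r.sign_off()"
```

```text
the job is handed in; nothing more can be done
```

I freed and opened the cover, drew the filter holder straight up by its tab, and am holding it over the lens tissue pack for wiping. The job took about 20 s and is handed in.

**Last checks:**
- **Position:** the middle of the holder's lower edge is at about (0.471, 0.271) m; the tissue centre is at about (0.473, 0.270) m. The edge is about 102 mm above the bench.
- **Facing:** the glass faces the front of the bench to within about 0.2° of turn.
- **Upright:** it leans about 3.5°. The tool tilted a little during the moves, and the row moves have no command to correct that.
- **Agreement:** the visible lower corner of the holder was within about 1 pixel of where I calculated it. The microscope's eyepieces hide most of the holder in the side view, so this rests mainly on that corner and the arm's pose reading.
- **Light source:** the pictures taken just before the last 5 mm lowering show the cover leaning back on its own and the clamp handle fully over.
- **Surroundings:** comparing those pictures with the first ones by eye, nothing else has moved, and I saw no bumps in the force readings.

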